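# Return mixed-up dental casts to their case plates

## Task

The dental casts have been mixed up (one may already be right): put every cast in the middle of the case plate of its own colour, standing upright inside the white circle. Each plate has room for one cast only, so first park a cast on the empty cork square to free a plate. The stone chips easily: keep the casts upright, set them down gently, and do not push the green bottle about.

Things in the scene. Friction and masses are not known exactly. Their poses are not given: they have to be found in the camera images.
- blue_cast (a point): Loose blue dental cast: a blue stone base, D-shaped from above, 58 mm long (x) by 56 mm wide (y) and 24 mm high, carrying a pink gum arch and ivory teeth up to 38 mm high. Two flat parallel sides 56 mm apart (+y and -y) to grip; flat back at -x, rounded front (the incisors) at +x. About 0.17 kg. This point is its centre, 19 mm above its underside; z up, axes as said.
- green_cast (a point): Loose green dental cast: a green stone base, D-shaped from above, 58 mm long (x) by 56 mm wide (y) and 24 mm high, carrying a pink gum arch and ivory teeth up to 38 mm high. Two flat parallel sides 56 mm apart (+y and -y) to grip; flat back at -x, rounded front (the incisors) at +x. About 0.17 kg. This point is its centre, 19 mm above its underside; z up, axes as said.
- yellow_cast (a point): Loose yellow dental cast: a yellow stone base, D-shaped from above, 58 mm long (x) by 56 mm wide (y) and 24 mm high, carrying a pink gum arch and ivory teeth up to 38 mm high. Two flat parallel sides 56 mm apart (+y and -y) to grip; flat back at -x, rounded front (the incisors) at +x. About 0.17 kg. This point is its centre, 19 mm above its underside; z up, axes as said.
- charcoal_cast (a point): Loose charcoal dental cast: a charcoal stone base, D-shaped from above, 58 mm long (x) by 56 mm wide (y) and 24 mm high, carrying a pink gum arch and ivory teeth up to 38 mm high. Two flat parallel sides 56 mm apart (+y and -y) to grip; flat back at -x, rounded front (the incisors) at +x. About 0.17 kg. This point is its centre, 19 mm above its underside; z up, axes as said.
- plate_blue: Fixed blue case plate, 120 x 120 mm, 5 mm thick, flat, with a thin white circle (106 mm across) round its middle. Origin at the centre of its underside, on the bench; its top is 5 mm higher.
- plate_green: Fixed green case plate, 120 x 120 mm, 5 mm thick, flat, with a thin white circle (106 mm across) round its middle. Origin at the centre of its underside, on the bench; its top is 5 mm higher.
- plate_yellow: Fixed yellow case plate, 120 x 120 mm, 5 mm thick, flat, with a thin white circle (106 mm across) round its middle. Origin at the centre of its underside, on the bench; its top is 5 mm higher.
- plate_charcoal: Fixed charcoal case plate, 120 x 120 mm, 5 mm thick, flat, with a thin white circle (106 mm across) round its middle. Origin at the centre of its underside, on the bench; its top is 5 mm higher.
- mat: Fixed square of tan cork, 120 x 120 mm, 5 mm thick, empty at the start: the spare place. Origin at the centre of its underside; its top is 5 mm higher.
- bottle_mid (a point): Closed green glass bottle, 60 mm across, 150 mm tall, standing loose among the plates (a bystander). This point is its centre, 75 mm above the bench.
Not all that is in view belongs to the job. Of the things shaped like the plate_yellow, the yellow one is meant.

How it is judged (in metres and radians):
On the way:
1. a cast has been parked on the cork square and let go (((horizontal distance between blue_cast and mat below 0.045 m and height (world z) of blue_cast between 0.02 and 0.028 m and angle between blue_cast's own z axis and vertical below 0.1 rad and linear speed of cast_blue below 0.02 m/s and contact force between the fingers and cast_blue below 0.3 N) or (horizontal distance between green_cast and mat below 0.045 m and height (world z) of green_cast between 0.02 and 0.028 m and angle between green_cast's own z axis and vertical below 0.1 rad and linear speed of cast_green below 0.02 m/s and contact force between the fingers and cast_green below 0.3 N) or (horizontal distance between yellow_cast and mat below 0.045 m and height (world z) of yellow_cast between 0.02 and 0.028 m and angle between yellow_cast's own z axis and vertical below 0.1 rad and linear speed of cast_yellow below 0.02 m/s and contact force between the fingers and cast_yellow below 0.3 N) or (horizontal distance between charcoal_cast and mat below 0.045 m and height (world z) of charcoal_cast between 0.02 and 0.028 m and angle between charcoal_cast's own z axis and vertical below 0.1 rad and linear speed of cast_charcoal below 0.02 m/s and contact force between the fingers and cast_charcoal below 0.3 N))), for 0.2 s.
At the end, for the whole second after the job is handed in: Each of the four casts stands upright (within 0.1 rad) and at rest on the plate of its own colour, its centre within 15 mm of the plate's centre, let go by the fingers (horizontal distance between blue_cast and plate_blue below 0.015 m and height (world z) of blue_cast between 0.02 and 0.028 m and angle between each of blue_cast, green_cast, yellow_cast, charcoal_cast's own z axis and vertical below 0.1 rad and linear speed of each of cast_blue, cast_green, cast_yellow, cast_charcoal below 0.02 m/s and contact force between the fingers and cast_blue below 0.3 N and horizontal distance between green_cast and plate_green below 0.015 m and height (world z) of green_cast between 0.02 and 0.028 m and contact force between the fingers and cast_green below 0.3 N and horizontal distance between yellow_cast and plate_yellow below 0.015 m and height (world z) of yellow_cast between 0.02 and 0.028 m and contact force between the fingers and cast_yellow below 0.3 N and horizontal distance between charcoal_cast and plate_charcoal below 0.015 m and height (world z) of charcoal_cast between 0.02 and 0.028 m and contact force between the fingers and cast_charcoal below 0.3 N); the robot touches nothing.
It fails at once if a cast is tipped by more than 0.5 rad (angle between any of blue_cast, green_cast, yellow_cast, charcoal_cast's own z axis and vertical above 0.5 rad).
It fails at once if a cast is let fall (moves faster than 0.65 m/s with no finger on it, a drop of some 20 mm) ((linear speed of cast_blue above 0.65 m/s and contact force between the fingers and cast_blue below 0.3 N) or (linear speed of cast_green above 0.65 m/s and contact force between the fingers and cast_green below 0.3 N) or (linear speed of cast_yellow above 0.65 m/s and contact force between the fingers and cast_yellow below 0.3 N) or (linear speed of cast_charcoal above 0.65 m/s and contact force between the fingers and cast_charcoal below 0.3 N)).
It fails at once if a cast is banged on a plate or the cork (more than 60 N) (contact force between any of cast_blue, cast_green, cast_yellow, cast_charcoal and plate_blue above 60 N or contact force between any of cast_blue, cast_green, cast_yellow, cast_charcoal and plate_green above 60 N or contact force between any of cast_blue, cast_green, cast_yellow, cast_charcoal and plate_yellow above 60 N or contact force between any of cast_blue, cast_green, cast_yellow, cast_charcoal and plate_charcoal above 60 N or contact force between any of cast_blue, cast_green, cast_yellow, cast_charcoal and mat above 60 N).
It fails at once if the green bottle is pushed more than 30 mm or knocked over (distance of bottle_mid from where it was at the start of the episode above 0.03 m or angle between bottle_mid's own z axis and vertical above 0.3 rad).
It also fails if it takes over 136 s, if anything falls off the work surface, if the arm or the gripper's body presses on something with over 40 N, if the wrist force passes 120 N, or if a joint passes its speed limit or range.

## Robot

A 7-joint arm with a two-finger parallel gripper is mounted at the origin on the work surface. World frame = base frame: x ahead of the robot, y to its left, z up, the work surface at z = 0. Lengths are in m, angles in degrees, forces in N, time in s.
With the tool pointing down it reaches from about 0.425 to 0.875 m from the base axis. Payload 4.7 kg.
Tool frame: the origin (TCP) lies midway between the tips of the shut fingers; the grasp point (between the pads) lies 19 mm behind it; z points along the fingers, y is the line along which they close (so a half turn about z gives the same grasp; the last joint's range is limited). The gripper opens to 87 mm and grips with 3 to 60 N. Pads are 19 mm wide; open, the fingers measure 117 mm over their backs; the gripper's body (75 mm by 190 mm) begins 51 mm behind the grasp point.
Start: joints at [-65.655, 18.392, -4.016, 83.108, 1.295, 78.541, -3.26], TCP at [0.26, 0.596, 0.223] pointing down, gripper open.
Joint ranges: [-163.93, 163.93], [-17.29, 119.83], [-79.2, 71.16], [3.27, 140.29], [-89.18, 269.18], [5.43, 117.66], [-154.24, 154.24]. Speed limits (degrees/s): [147.25, 147.25, 180, 180, 180, 180, 180].

## Interface

Orientations are given as [roll, pitch, yaw] about the fixed x, y, z axes, in that order (R = Rz(yaw) Ry(pitch) Rx(roll)).
In Python, from cell import env gives the robot as it stands. The module is installed in compiled form; this text tells all that it offers.
- The arm moves only by the tool send_rows, never from a script. Its argument "series" is a list of rows, each an object with "travel": the shift along the tool's x, y, z in cm, a list of three; "dr": the turn, a rotation vector about the tool's x, y, z in degrees, a list of three; "claw": the finger opening in cm, from 0 to 8.7. In form: [{"travel": [tx, ty, tz], "dr": [wx, wy, wz], "claw": claw}, ...]. A call has 1 to 12 rows; each row is the pose to reach, as a shift and turn from the pose commanded when the call began, along the tool's axes at that moment; what a row does not reach only later rows make up. A row lasts 1/12 s, in which the tool goes at most 41.7 mm and 7.16 degrees, less where a joint would pass 70% of its speed; a pose out of reach is approached as far as the arm can. A call with a gripper value outside its range is refused whole. The fingers move at their own pace and stop on an object; "grip_force" is the grip in N (left out, the last holds). Time passes only in rows, so rows that repeat a pose let the fingers close. It gives the time, the measured TCP pose, the force and the opening at its end, in the units of the state.
- env.get_obs(): the state, without advancing time (a new reading comes with each control period).
- env.read_camera(name): name is "side" or "top" or "wrist"; returns the picture (384x512x3 uint8, blue, green, red); there is no depth.
- env.calibration(name): a dict with "fx", "fy", "cx", "cy" (pixels), "cam_to_world" (4x4, takes a point from camera to world coordinates). Camera axes: x right, y down, z forward; pixel columns grow to the right and rows downward; lengths in m; the calibration is good to about 2 mm. A picture is of the moment at which its call begins: read the wrist's pose just before it. calibration takes no time and is no camera call; for the wrist camera it gives the pose at the moment of the call.
- env.sign_off(): hands the job in, once; it reports no verdict.
The state is a dict: "time_s": time; "qpos": joint angles; "joint_velocities": joint speeds; "effort": joint torques, N m; "tool_pos": TCP position; "tool_rot": TCP orientation; "force": force on the tool from outside, world axes, zero at the start; "wrist_torque": the same for the moment, N m; "grip_width": finger opening in m.
Only numpy, scipy, OpenCV 4.12 (cv2) and the standard library are available. Lean on these libraries where they do the work, as an engineer would, in place of code of your own. Each camera call takes 0.05 s, during which the arm holds its last target. There are 200 camera calls.

## Working session

There is one attempt and no reset: what is moved stays moved. The work goes in short steps, Python scripts to look and compute and a tool call to move; the robot and the scene stay as the last step left them, time stands still between calls to the robot, and variables do not carry over. Pictures are saved under pics/ and viewed, on a budget of 14 in all, crops included, one or two more only if the job needs it, and the job is handed in when it is done.

Besides the shell and the picture viewer there is one more tool, called after "Call:" by a JSON object that holds its "api" and its "payload". send_rows: Moves the arm, as the interface text tells. Its arguments: {"type":"object","properties":{"series":{"type":"array"},"grip_force":{"type":"number"}},"required":["series"]}

```bash
mkdir -p pics
python3 - <<'E'
from cell import env
import cv2
o=env.get_obs();print(o['time_s'],o['tool_pos'],o['tool_rot'],o['grip_width'])
for n in('top','side'):
    c=env.calibration(n);print(n,c['fx'],c['cx'],c['cy']);print(c['cam_to_world'])
    cv2.imwrite(f'pics/{n}0.png',cv2.resize(env.read_camera(n),(800,600)))
E
```

```text
0.0 [0.25939406 0.59540009 0.22148228] [-1.79891606e+02  5.85339556e-03  1.56464521e+02] 0.08703803524422822
top 385.7806236123927 253.33139659188726 190.4325085879831
[[-0.02513408 -0.98385516  0.17719281  0.35430316]
 [-0.99954975  0.02182706 -0.0205883   0.01071272]
 [ 0.01638831 -0.1776305  -0.98396079  1.19289773]
 [ 0.          0.          0.          1.        ]]
side 428.51403257116806 248.79976667043022 195.53811128943485
[[ 0.97529649 -0.1382669   0.17227601  0.3698736 ]
 [-0.22026209 -0.66792117  0.71089094 -0.70535408]
 [ 0.01677411 -0.73127531 -0.68187613  0.77340311]
 [ 0.          0.          0.          1.        ]]
```

View pics/top0.png

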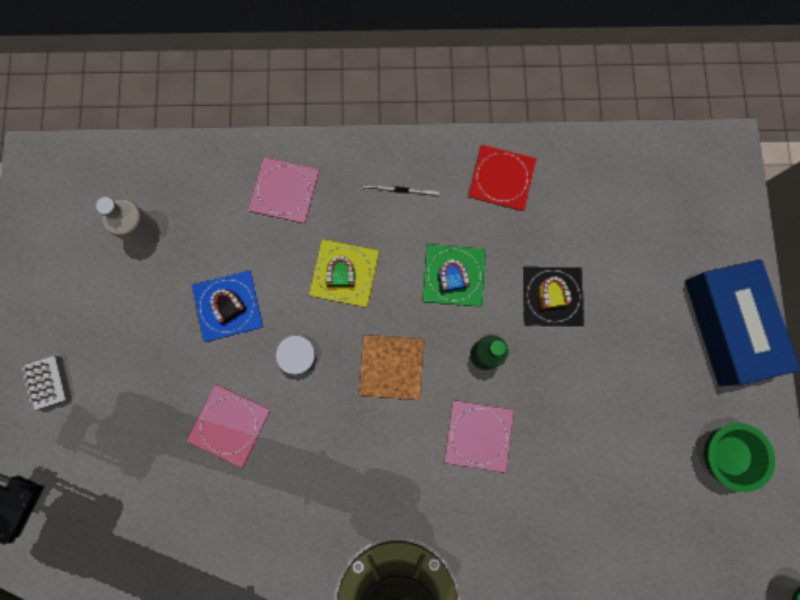

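View pics/side0.png

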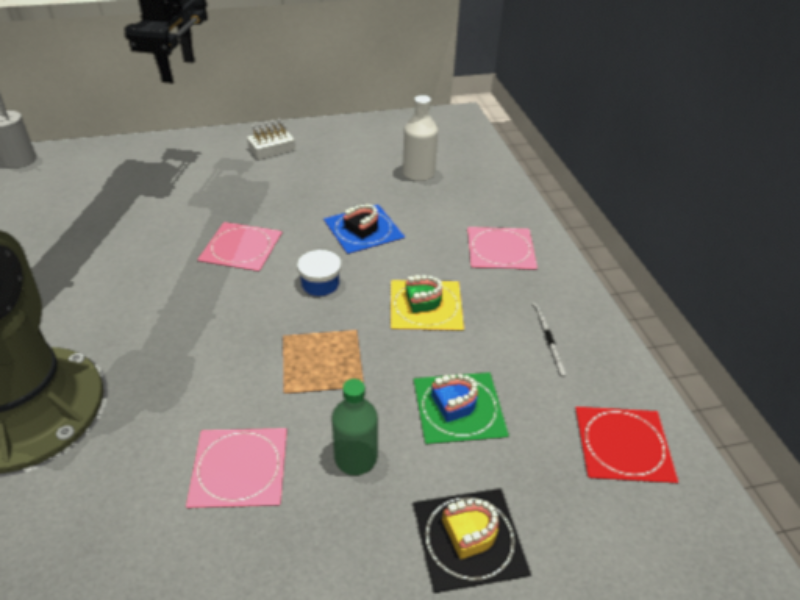

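The top view (800x600) shows a four-cycle: charcoal cast on the blue plate (227,306), green on yellow (344,273), blue on green (455,276) and yellow on charcoal (554,295). The cork is at (392,367) and the green bottle at (490,352). The side view agrees. Next I'll locate the plates and enlarge the casts.

```bash
cat > h.py <<'E'
import numpy as np,cv2
from cell import env
def unproj(name,uv,z,c=None):
    c=c or env.calibration(name);T=np.array(c['cam_to_world'])
    uv=np.atleast_2d(uv).astype(float)
    d=np.c_[(uv[:,0]-c['cx'])/c['fx'],(uv[:,1]-c['cy'])/c['fy'],np.ones(len(uv))]@T[:3,:3].T
    return T[:3,3]+d*((z-T[2,3])/d[:,2])[:,None]
def proj(name,P):
    c=env.calibration(name);T=np.linalg.inv(np.array(c['cam_to_world']))
    p=np.atleast_2d(P)@T[:3,:3].T+T[:3,3]
    return np.c_[c['fx']*p[:,0]/p[:,2]+c['cx'],c['fy']*p[:,1]/p[:,2]+c['cy']]
E
python3 - <<'E'
from h import *
im=env.read_camera('top');s=.64
hsv=cv2.cvtColor(im,cv2.COLOR_BGR2HSV).astype(int)
H,S,V=hsv[...,0],hsv[...,1],hsv[...,2]
M={'blue':(abs(H-112)<12)&(S>140),'green':(abs(H-62)<12)&(S>140),'yellow':(abs(H-28)<6)&(S>140),'charcoal':V<45,'mat':(abs(H-13)<8)&(S>100)}
C={'blue':(227,306),'green':(455,276),'yellow':(344,273),'charcoal':(554,295),'mat':(392,367)}
for k,(u,v) in C.items():
    u,v=u*s,v*s;m=np.zeros(H.shape,np.uint8);y,x=int(v),int(u)
    m[y-27:y+28,x-27:x+28]=(M[k]*255)[y-27:y+28,x-27:x+28]
    m=cv2.morphologyEx(m,cv2.MORPH_OPEN,np.ones((3,3)))
    pts=np.argwhere(m)[:,::-1].astype(np.float32)
    P=unproj('top',pts,.005)[:,:2].astype(np.float32)
    r=cv2.minAreaRect(P*1000);print(k,np.round(r,1) if 0 else r)
t=[]
for k in('blue','yellow','green','charcoal'):
    u,v=C[k];c=cv2.getRectSubPix(im,(44,36),(u*s,v*s));c=cv2.resize(c,(396,296),interpolation=cv2.INTER_CUBIC);t.append(c)
    print(k,u*s-21.5,v*s-17.5)
cv2.imwrite('pics/crop1.png',np.vstack([np.hstack(t[:2]),np.hstack(t[2:])]))
E
```

```text
blue ((560.5473022460938, 323.58978271484375), (118.36210632324219, 118.45512390136719), 12.997233390808105)
green ((613.5379028320312, -131.21261596679688), (117.77613067626953, 117.98698425292969), 83.6788101196289)
yellow ((622.4651489257812, 90.05314636230469), (118.8341064453125, 118.5611801147461), 77.11349487304688)
charcoal ((565.4954223632812, -328.3278503417969), (116.78821563720703, 118.90753173828125), 87.68631744384766)
mat ((431.45751953125, -0.6328048706054688), (119.138427734375, 119.075439453125), 84.37654113769531)
blue 123.78 178.34
yellow 198.66 157.22
green 269.7 159.14000000000001
charcoal 333.06 171.3
```

View pics/crop1.png

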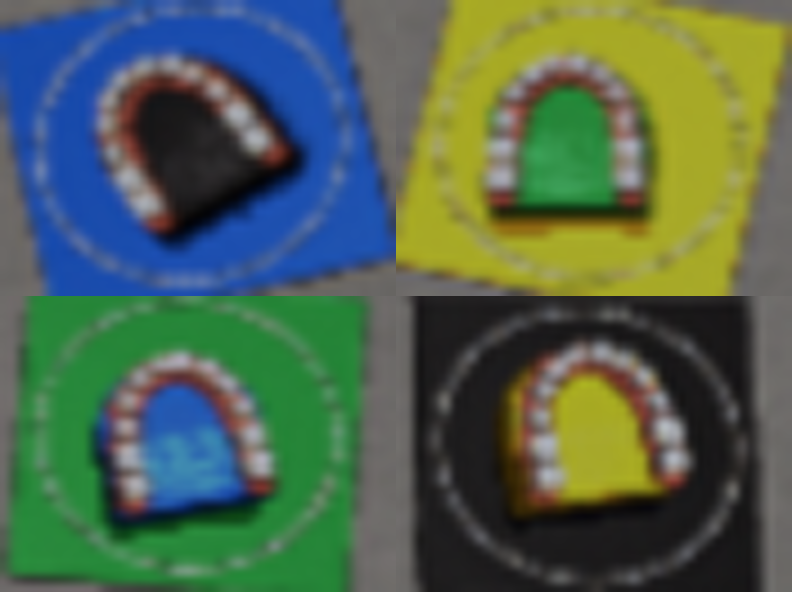

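The crop shows the cast orientations: green about straight (front towards +x), blue and yellow turned a little, charcoal by about 30°. I'll park green first and use the wrist camera on it.

```bash
cat >> h.py <<'E'
from scipy.spatial.transform import Rotation as R
def goto(x,y,z,yaw,show=True):
    o=env.get_obs();A=R.from_euler('xyz',o['tool_rot'],degrees=True)
    B=R.from_euler('xyz',[180,0,yaw],degrees=True)
    t=A.inv().apply(np.array([x,y,z])-o['tool_pos'])*100;d=(A.inv()*B).as_rotvec(degrees=True)
    print('t',o['time_s'],'travel',np.round(t,2),'dr',np.round(d,2),'rows',np.linalg.norm(t)/4.17,np.linalg.norm(d)/7.16)
PL={'blue':(.5605,.3236),'green':(.6135,-.1312),'yellow':(.6225,.0901),'charcoal':(.5655,-.3283),'mat':(.4315,-.0006)}
E
python3 - <<'E'
from h import *
c=env.calibration('wrist');o=env.get_obs()
A=R.from_euler('xyz',o['tool_rot'],degrees=True).as_matrix();T=np.array(c['cam_to_world'])
print(c['fx'],A.T@T[:3,:3],A.T@(T[:3,3]-o['tool_pos']))
print(unproj('top',[[217.8,173.2]],.035),unproj('top',[[490*.64,352*.64]],.08))
# approx centres of the other casts: crop pixel -> world
for n,u0,v0,(a,b) in(('charcoal',123.78,178.34,(200,150)),('green',198.66,157.22,(172,135)),('blue',269.7,159.14,(187,435-296)),('yellow',333.06,171.3,(603-396,425-296))):
    print(n,unproj('top',[[u0+a/9-.5,v0+b/8.22-.5]],.035)[0,:2])
goto(.60,.098,.25,180)
E
```

```text
310.07305004592547 [[-2.87733525e-04 -9.53025391e-01 -3.02890278e-01]
 [ 9.99999517e-01  1.03563150e-05 -9.82544632e-04]
 [ 9.39526810e-04 -3.02890415e-01  9.53024928e-01]] [ 0.08377037  0.00026527 -0.16284616]
[[0.61898805 0.09421789 0.035     ]] [[ 0.44846643 -0.18428803  0.08      ]]
charcoal [0.55266406 0.31342157]
green [0.61920095 0.09583758]
blue [ 0.60683159 -0.12742102]
yellow [ 0.56814065 -0.32758827]
t 0.15 travel [-51.09 -32.02  -2.78] dr [-9.000e-02 -1.000e-02 -2.353e+01] rows 14.47448792109964 3.286824622159963
```

Call:
{"api": "send_rows", "payload": {"series": [{"travel": [-51.1, -32.0, -2.8], "dr": [0, 0, -23.5], "claw": 8.7}, {"travel": [-51.1, -32.0, -2.8], "dr": [0, 0, -23.5], "claw": 8.7}, {"travel": [-51.1, -32.0, -2.8], "dr": [0, 0, -23.5], "claw": 8.7}, {"travel": [-51.1, -32.0, -2.8], "dr": [0, 0, -23.5], "claw": 8.7}, {"travel": [-51.1, -32.0, -2.8], "dr": [0, 0, -23.5], "claw": 8.7}, {"travel": [-51.1, -32.0, -2.8], "dr": [0, 0, -23.5], "claw": 8.7}, {"travel": [-51.1, -32.0, -2.8], "dr": [0, 0, -23.5], "claw": 8.7}, {"travel": [-51.1, -32.0, -2.8], "dr": [0, 0, -23.5], "claw": 8.7}, {"travel": [-51.1, -32.0, -2.8], "dr": [0, 0, -23.5], "claw": 8.7}, {"travel": [-51.1, -32.0, -2.8], "dr": [0, 0, -23.5], "claw": 8.7}, {"travel": [-51.1, -32.0, -2.8], "dr": [0, 0, -23.5], "claw": 8.7}, {"travel": [-51.1, -32.0, -2.8], "dr": [0, 0, -23.5], "claw": 8.7}], "grip_force": 20}}

```text
time_s: 1.15
tool_pos: [0.5413, 0.1836, 0.2457]
tool_rot: [180.0, 0.0, 180.0]
force: [1.5, 0.8, 0.2]
grip_width: 0.0869
```

Run:
```python
from h import *
goto(.60,.098,.25,180)
```

```text
t 1.15 travel [-5.87 -8.56 -0.43] dr [ 0.01  0.   -0.03] rows 2.491751484214949 0.004366761251275377
```

Call:
{"api": "send_rows", "payload": {"series": [{"travel": [-5.9, -8.6, -0.4], "dr": [0, 0, 0], "claw": 8.7}, {"travel": [-5.9, -8.6, -0.4], "dr": [0, 0, 0], "claw": 8.7}, {"travel": [-5.9, -8.6, -0.4], "dr": [0, 0, 0], "claw": 8.7}, {"travel": [-5.9, -8.6, -0.4], "dr": [0, 0, 0], "claw": 8.7}, {"travel": [-5.9, -8.6, -0.4], "dr": [0, 0, 0], "claw": 8.7}]}}

```text
time_s: 1.57
tool_pos: [0.5999, 0.0978, 0.2492]
tool_rot: [-180.0, -0.0, 179.8]
force: [0.0, 0.9, -1.2]
grip_width: 0.0871
```

Run:
```python
from h import *
o=env.get_obs();print(o['tool_pos'],o['tool_rot'])
cv2.imwrite('pics/w1.png',env.read_camera('wrist'))
# predicted pixels
print(proj('wrist',[[.619,.095,.029],[.6225,.0901,.005],[.59,.123,.029],[.59,.067,.029]]))
```

```text
[0.59989968 0.0978311  0.24915429] [-1.79981239e+02 -4.86935380e-02  1.79761354e+02]
[[251.94311004 172.44041259]
 [248.55559943 170.32791657]
 [274.22494416 149.99687901]
 [229.43167009 150.04792666]]
```

View pics/w1.png

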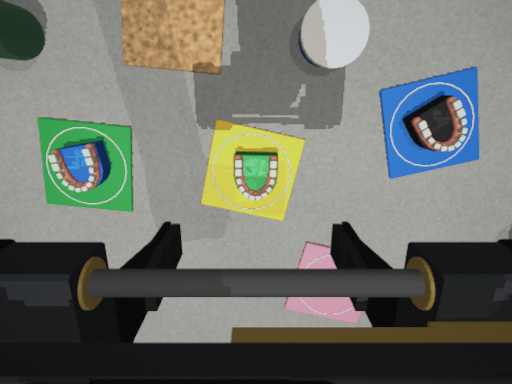

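The wrist view shows the green cast at (256,172), the blue cast at (75,165) and the charcoal cast at (440,123), with the yellow plate centred at about (252,171). I'll compare plate centres between the two cameras and enlarge the casts.

```bash
cat >> h.py <<'E'
def rect(im,name,k,uv,w):
    hsv=cv2.cvtColor(im,cv2.COLOR_BGR2HSV).astype(int);H,S,V=hsv[...,0],hsv[...,1],hsv[...,2]
    M={'blue':(abs(H-112)<12)&(S>140),'green':(abs(H-62)<12)&(S>140),'yellow':(abs(H-28)<6)&(S>140),'charcoal':V<50,'mat':(abs(H-13)<8)&(S>100)}[k]
    m=np.zeros(H.shape,np.uint8);x,y=map(int,uv);m[max(y-w,0):y+w,max(x-w,0):x+w]=255*M[max(y-w,0):y+w,max(x-w,0):x+w]
    m=cv2.morphologyEx(m,cv2.MORPH_OPEN,np.ones((3,3)))
    r=cv2.minAreaRect((unproj(name,np.argwhere(m)[:,::-1],.005)[:,:2]*1000).astype(np.float32))
    print(name,k,np.round(r[0],1),np.round(r[1],1),round(r[2],1))
E
python3 - <<'E'
from h import *
im=cv2.imread('pics/w1.png')
for k,uv in(('blue',(431,122)),('green',(87,165)),('yellow',(253,171))): rect(im,'wrist',k,uv,56)
t=[]
for u,v in((75,165),(256,172),(440,123)):
    t.append(cv2.resize(im[v-34:v+34,u-33:u+33],(264*1,272),interpolation=cv2.INTER_CUBIC)); print(u-33,v-34)
cv2.imwrite('pics/crop2.png',np.hstack(t))
E
```

```text
wrist blue [562.4 326.4] [118.6 119.3] 13.3
wrist green [ 616.4 -127.7] [118.5 118. ] 83.9
wrist yellow [625.1  93.4] [118.4 118.9] 77.2
42 131
223 138
407 89
```

View pics/crop2.png

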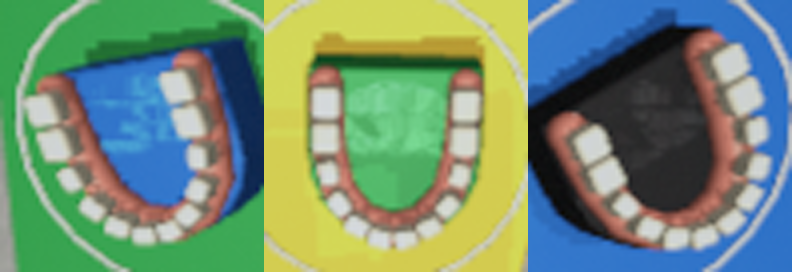

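Run:
```python
from h import *
for n,a,b in(('green',(235,155),(277.5,155)),('blue',(52.5,150.5),(93.3,143.5)),('charcoal',(412.5,119),(453.8,96.5))):
    P=unproj('wrist',[a,b],.029)[:,:2];d=P[1]-P[0];y=d/np.linalg.norm(d);x=np.array([y[1],-y[0]])
    print(n,'w',np.linalg.norm(d),'yaw',np.degrees(np.arctan2(x[1],x[0])),'c',P.mean(0)+.029*x)
```

```text
green w 0.05339411252026245 yaw -0.0660400652131352 c [0.62533436 0.1004902 ]
blue w 0.05315891650889183 yaw 9.466264730454311 c [ 0.61455063 -0.12333441]
charcoal w 0.052136317324781814 yaw 30.150667756076324 c [0.56412548 0.32721811]
```

Call:
{"api": "send_rows", "payload": {"series": [{"travel": [-2.0, 0, 4], "dr": [0, 0, 0.2], "claw": 8.7}, {"travel": [-2.0, 0, 8], "dr": [0, 0, 0.2], "claw": 8.7}, {"travel": [-2.0, 0, 12], "dr": [0, 0, 0.2], "claw": 8.7}, {"travel": [-2.0, 0, 16], "dr": [0, 0, 0.2], "claw": 8.7}, {"travel": [-2.0, 0, 19], "dr": [0, 0, 0.2], "claw": 8.7}, {"travel": [-2.0, 0, 21], "dr": [0, 0, 0.2], "claw": 8.7}, {"travel": [-2.0, 0, 22.5], "dr": [0, 0, 0.2], "claw": 8.7}, {"travel": [-2.0, 0, 23.5], "dr": [0, 0, 0.2], "claw": 8.7}, {"travel": [-2.0, 0, 24.0], "dr": [0, 0, 0.2], "claw": 8.7}, {"travel": [-2.0, 0, 24.0], "dr": [0, 0, 0.2], "claw": 8.7}, {"travel": [-2.0, 0, 24.0], "dr": [0, 0, 0.2], "claw": 7.0}, {"travel": [-2.0, 0, 24.0], "dr": [0, 0, 0.2], "claw": 6.2}], "grip_force": 20}}

```text
time_s: 2.62
tool_pos: [0.6206, 0.1001, 0.0111]
tool_rot: [180.0, 0.1, 179.8]
force: [0.1, 0.2, 1.9]
grip_width: 0.0801
```

Call:
{"api": "send_rows", "payload": {"series": [{"travel": [0, 0, 0], "dr": [0, 0, 0], "claw": 5.0}, {"travel": [0, 0, 0], "dr": [0, 0, 0], "claw": 4.5}, {"travel": [0, 0, 0], "dr": [0, 0, 0], "claw": 4.5}, {"travel": [0, 0, 0], "dr": [0, 0, 0], "claw": 4.5}]}}

```text
time_s: 2.95
tool_pos: [0.6201, 0.0987, 0.0103]
tool_rot: [-180.0, 0.1, 179.7]
force: [-0.9, -0.2, 1.5]
grip_width: 0.0559
```

Run:
```python
from h import *
cv2.imwrite('pics/w2.png',env.read_camera('wrist'))
```

```text
(no output)
```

View pics/w2.png

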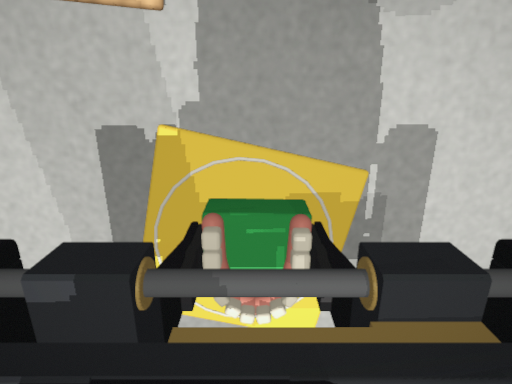

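```bash
cat >> h.py <<'E'
PL={k:(x+.0012,y+.0016) for k,(x,y) in PL.items()}
E
python3 - <<'E'
from h import *
o=env.get_obs();print(o['tool_pos'])
for z,v in((.029,213),(.029,215),(.029,202)):
    print(v,unproj('wrist',[[258,v]],z)[0,:2]+[.029,0])
x,y=PL['mat'];goto(x-.004,y,.10,180)
E
```

```text
[0.62017948 0.09870193 0.01035037]
213 [0.62555646 0.09995667]
215 [0.62664221 0.09995357]
202 [0.61966599 0.09997347]
t 3.0 travel [19.09 -9.86 -8.98] dr [-0.03  0.06 -0.27] rows 5.585373981991629 0.03869397153781609
```

Call:
{"api": "send_rows", "payload": {"series": [{"travel": [0, 0, -1.5], "dr": [0, 0, 0], "claw": 4.5}, {"travel": [0, 0, -4.5], "dr": [0, 0, 0], "claw": 4.5}, {"travel": [1, -0.5, -7.5], "dr": [0, 0, 0], "claw": 4.5}, {"travel": [4, -2, -9], "dr": [0, 0, 0], "claw": 4.5}, {"travel": [7, -3.8, -9], "dr": [0, 0, 0], "claw": 4.5}, {"travel": [10, -5.4, -9], "dr": [0, 0, 0], "claw": 4.5}, {"travel": [13, -7.1, -9], "dr": [0, 0, 0], "claw": 4.5}, {"travel": [16, -8.7, -9], "dr": [0, 0, 0], "claw": 4.5}, {"travel": [17.5, -9.5, -8], "dr": [0, 0, 0], "claw": 4.5}, {"travel": [18, -9.8, -6], "dr": [0, 0, 0], "claw": 4.5}, {"travel": [18, -9.8, -4.5], "dr": [0, 0, 0], "claw": 4.5}, {"travel": [18, -9.8, -3], "dr": [0, 0, 0], "claw": 4.5}]}}

```text
time_s: 4.0
tool_pos: [0.4383, 0.0022, 0.039]
tool_rot: [179.9, 0.0, 179.7]
force: [0.7, -0.9, -1.7]
grip_width: 0.0559
```

Run:
```python
from h import *
x,y=PL['mat'];goto(.44,y,.0105,180)
```

```text
t 4.0 travel [-0.17 -0.12  2.85] dr [ 0.06  0.   -0.28] rows 0.6843711572405153 0.040332480593570585
```

Call:
{"api": "send_rows", "payload": {"series": [{"travel": [0, 0, 1.0], "dr": [0, 0, 0], "claw": 4.5}, {"travel": [0, 0, 1.7], "dr": [0, 0, 0], "claw": 4.5}, {"travel": [0, 0, 2.2], "dr": [0, 0, 0], "claw": 4.5}, {"travel": [0, 0, 2.5], "dr": [0, 0, 0], "claw": 4.5}, {"travel": [0, 0, 2.7], "dr": [0, 0, 0], "claw": 4.5}, {"travel": [0, 0, 2.8], "dr": [0, 0, 0], "claw": 4.5}, {"travel": [0, 0, 2.85], "dr": [0, 0, 0], "claw": 4.5}, {"travel": [0, 0, 2.9], "dr": [0, 0, 0], "claw": 4.5}, {"travel": [0, 0, 2.9], "dr": [0, 0, 0], "claw": 4.5}, {"travel": [0, 0, 2.9], "dr": [0, 0, 0], "claw": 5.8}, {"travel": [0, 0, 2.9], "dr": [0, 0, 0], "claw": 7.0}, {"travel": [0, 0, 2.9], "dr": [0, 0, 0], "claw": 8.7}]}}

```text
time_s: 5.0
tool_pos: [0.4397, 0.0023, 0.0111]
tool_rot: [180.0, 0.1, 179.8]
force: [-0.2, 1.5, -0.2]
grip_width: 0.0647
```

Run:
```python
from h import *
goto(.53,-.32,.25,180)
```

```text
t 5.0 travel [ -9.19 -32.19 -23.89] dr [ 0.01  0.06 -0.24] rows 9.86246284016971 0.0339516526512096
```

Call:
{"api": "send_rows", "payload": {"series": [{"travel": [0, 0, 0], "dr": [0, 0, 0], "claw": 8.7}, {"travel": [0, 0, 0], "dr": [0, 0, 0], "claw": 8.7}, {"travel": [0, 0, -1], "dr": [0, 0, 0], "claw": 8.7}, {"travel": [0, 0, -4], "dr": [0, 0, 0], "claw": 8.7}, {"travel": [0, 0, -8], "dr": [0, 0, 0], "claw": 8.7}, {"travel": [0, 0, -12], "dr": [0, 0, 0], "claw": 8.7}, {"travel": [0, 0, -16], "dr": [0, 0, 0], "claw": 8.7}, {"travel": [0, 0, -20], "dr": [0, 0, 0], "claw": 8.7}, {"travel": [-1, -3, -23], "dr": [0, 0, 0], "claw": 8.7}, {"travel": [-2, -7, -24], "dr": [0, 0, 0], "claw": 8.7}, {"travel": [-3, -10.8, -24], "dr": [0, 0, 0], "claw": 8.7}, {"travel": [-4.2, -14.6, -24], "dr": [0, 0, 0], "claw": 8.7}]}}

```text
time_s: 6.0
tool_pos: [0.4813, -0.1461, 0.2534]
tool_rot: [-180.0, 0.3, 179.8]
force: [0.3, -0.4, -0.7]
grip_width: 0.087
```

Call:
{"api": "send_rows", "payload": {"series": [{"travel": [-1.1, -3.8, 0], "dr": [0, 0, 0], "claw": 8.7}, {"travel": [-2.2, -7.6, 0], "dr": [0, 0, 0], "claw": 8.7}, {"travel": [-3.3, -11.4, 0], "dr": [0, 0, 0], "claw": 8.7}, {"travel": [-4.4, -15.2, 0], "dr": [0, 0, 0], "claw": 8.7}, {"travel": [-5.0, -17.6, 0], "dr": [0, 0, 0], "claw": 8.7}, {"travel": [-5.0, -17.6, 0], "dr": [0, 0, 0], "claw": 8.7}, {"travel": [-5.0, -17.6, 0], "dr": [0, 0, 0], "claw": 8.7}]}}

```text
time_s: 6.58
tool_pos: [0.5291, -0.3216, 0.2507]
tool_rot: [-180.0, -0.1, 179.6]
force: [1.2, -0.3, 0.4]
grip_width: 0.0868
```

Run:
```python
from h import *
o=env.get_obs();print(o['tool_pos'],o['tool_rot'])
im=env.read_camera('wrist');cv2.imwrite('pics/w3f.png',im)
uv=proj('wrist',[[.568,-.326,.029]])[0];print(uv)
u,v=map(int,uv);u0,v0=u-60,max(v-60,0)
print(u0,v0);c=im[v0:v0+120,u0:u0+120];print(c.shape)
cv2.imwrite('pics/w3.png',cv2.resize(c,None,fx=5,fy=5,interpolation=cv2.INTER_CUBIC))
rect(im,'wrist','charcoal',proj('wrist',[[*PL['charcoal'],.005]])[0],58)
```

```text
[ 0.52910674 -0.32156937  0.25071625] [-1.79972706e+02 -7.07276109e-02  1.79580321e+02]
[251.09732981 185.83187755]
191 125
(120, 120, 3)
wrist charcoal [ 543.  -324.4] [ 5.7 53.5] 6.8
```

View pics/w3.png

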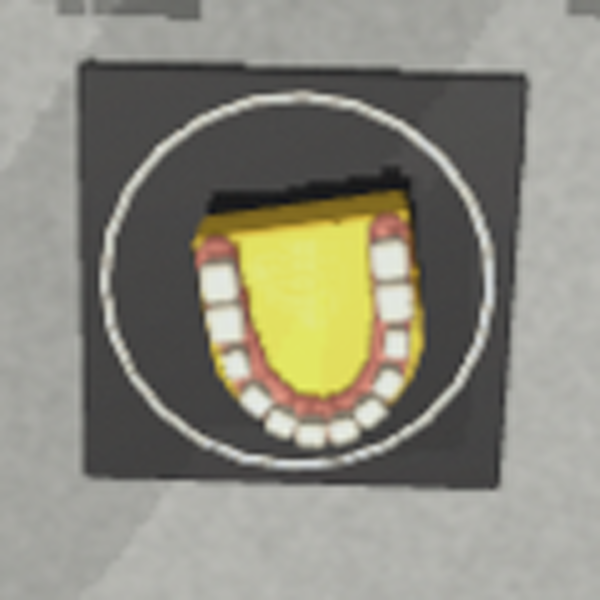

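The crop shows the yellow cast's back top corners at (195,238) and (412,210), and the charcoal plate's corners at (80,62), (526,75), (500,487) and (87,475).

Run:
```python
from h import *
f=lambda L:np.array(L)/5-.4+[191,125]
print(unproj('wrist',f([(80,62),(526,75),(500,487),(87,475)]),.005)[:,:2].mean(0),PL['charcoal'])
P=unproj('wrist',f([(195,238),(412,210)]),.029)[:,:2];d=P[1]-P[0];y=d/np.linalg.norm(d);x=np.array([y[1],-y[0]])
yaw=np.degrees(np.arctan2(x[1],x[0]));c=P.mean(0)+.029*x;print(np.linalg.norm(d),yaw,c)
c=c-[.0012,.0016];g=c-.004*x;print('grasp',g)
goto(*g,.0105,180+yaw)
```

```text
[ 0.56903143 -0.3275015 ] (0.5667, -0.3267)
0.056069174574973825 7.289709679047754 [ 0.57471469 -0.32192604]
grasp [ 0.56954702 -0.32403358]
t 6.6333 travel [-4.   -0.44 24.02] dr [ 0.05 -0.03 -7.56] rows 5.841452393534361 1.0555986518371097
```

Call:
{"api": "send_rows", "payload": {"series": [{"travel": [-4.0, -0.4, 4], "dr": [0, 0, -7.5], "claw": 8.7}, {"travel": [-4.0, -0.4, 8], "dr": [0, 0, -7.5], "claw": 8.7}, {"travel": [-4.0, -0.4, 12], "dr": [0, 0, -7.5], "claw": 8.7}, {"travel": [-4.0, -0.4, 15], "dr": [0, 0, -7.5], "claw": 8.7}, {"travel": [-4.0, -0.4, 18], "dr": [0, 0, -7.5], "claw": 8.7}, {"travel": [-4.0, -0.4, 20.5], "dr": [0, 0, -7.5], "claw": 8.7}, {"travel": [-4.0, -0.4, 22.5], "dr": [0, 0, -7.5], "claw": 8.7}, {"travel": [-4.0, -0.4, 23.5], "dr": [0, 0, -7.5], "claw": 8.7}, {"travel": [-4.0, -0.4, 24.0], "dr": [0, 0, -7.5], "claw": 8.7}, {"travel": [-4.0, -0.4, 24.0], "dr": [0, 0, -7.5], "claw": 8.7}, {"travel": [-4.0, -0.4, 24.0], "dr": [0, 0, -7.5], "claw": 7.0}, {"travel": [-4.0, -0.4, 24.0], "dr": [0, 0, -7.5], "claw": 6.2}]}}

```text
time_s: 7.63
tool_pos: [0.5712, -0.3246, 0.0126]
tool_rot: [-179.9, 0.2, -172.7]
force: [-0.2, -0.0, 0.1]
grip_width: 0.0802
```

Call:
{"api": "send_rows", "payload": {"series": [{"travel": [0, 0, 0], "dr": [0, 0, 0], "claw": 5.0}, {"travel": [0, 0, 0], "dr": [0, 0, 0], "claw": 4.5}, {"travel": [0, 0, 0], "dr": [0, 0, 0], "claw": 4.5}, {"travel": [0, 0, 0], "dr": [0, 0, 0], "claw": 4.5}, {"travel": [0, 0, 0], "dr": [0, 0, 0], "claw": 4.5}]}}

```text
time_s: 8.05
tool_pos: [0.5702, -0.3246, 0.0112]
tool_rot: [-180.0, 0.0, -172.7]
force: [-0.8, 0.2, 1.9]
grip_width: 0.0553
```

Run:
```python
from h import *
x,y=PL['yellow'];goto(x-.004,y,.11,180)
```

```text
t 8.05 travel [-10.18  40.67  -9.9 ] dr [-0.03  0.04  7.26] rows 10.330005336947115 1.013773467803711
```

Call:
{"api": "send_rows", "payload": {"series": [{"travel": [0, 0, -1.5], "dr": [0, 0, 0], "claw": 4.5}, {"travel": [0, 0, -4.5], "dr": [0, 0, 0], "claw": 4.5}, {"travel": [-0.5, 1, -7.5], "dr": [0, 0, 1], "claw": 4.5}, {"travel": [-1.2, 4, -9.9], "dr": [0, 0, 2], "claw": 4.5}, {"travel": [-2.0, 7.6, -9.9], "dr": [0, 0, 3], "claw": 4.5}, {"travel": [-2.9, 11.4, -9.9], "dr": [0, 0, 4], "claw": 4.5}, {"travel": [-3.8, 15.2, -9.9], "dr": [0, 0, 5], "claw": 4.5}, {"travel": [-4.8, 19, -9.9], "dr": [0, 0, 6], "claw": 4.5}, {"travel": [-5.7, 22.8, -9.9], "dr": [0, 0, 7.2], "claw": 4.5}, {"travel": [-6.7, 26.6, -9.9], "dr": [0, 0, 7.2], "claw": 4.5}, {"travel": [-7.6, 30.4, -9.9], "dr": [0, 0, 7.2], "claw": 4.5}, {"travel": [-8.6, 34.2, -9.9], "dr": [0, 0, 7.2], "claw": 4.5}]}}

```text
time_s: 9.05
tool_pos: [0.6116, 0.0276, 0.1106]
tool_rot: [180.0, 0.0, -180.0]
force: [0.9, -1.2, -2.6]
grip_width: 0.056
```

Run:
```python
from h import *
x,y=PL['yellow'];goto(x-.0035,y,.0112,180)
```

```text
t 9.05 travel [-0.86  6.4   9.94] dr [0.02 0.01 0.04] rows 2.8429031721916425 0.0069223850744693834
```

Call:
{"api": "send_rows", "payload": {"series": [{"travel": [-0.5, 3.3, 0], "dr": [0, 0, 0], "claw": 4.5}, {"travel": [-0.8, 5.5, 1.5], "dr": [0, 0, 0], "claw": 4.5}, {"travel": [-0.8, 6.2, 3.5], "dr": [0, 0, 0], "claw": 4.5}, {"travel": [-0.8, 6.2, 5.5], "dr": [0, 0, 0], "claw": 4.5}, {"travel": [-0.8, 6.2, 7], "dr": [0, 0, 0], "claw": 4.5}, {"travel": [-0.8, 6.2, 8], "dr": [0, 0, 0], "claw": 4.5}, {"travel": [-0.8, 6.2, 8], "dr": [0, 0, 0], "claw": 4.5}]}}

```text
time_s: 9.63
tool_pos: [0.618, 0.0875, 0.0277]
tool_rot: [-179.9, -0.2, -179.9]
force: [-0.3, 0.0, -1.5]
grip_width: 0.0558
```

Run:
```python
from h import *
x,y=PL['yellow'];goto(x-.0035,y,.0112,180)
```

```text
t 9.6333 travel [-0.23  0.42  1.65] dr [-0.07 -0.24  0.05] rows 0.4116911612853313 0.03502108564158616
```

Call:
{"api": "send_rows", "payload": {"series": [{"travel": [-0.1, 0.3, 0.6], "dr": [0, 0, 0], "claw": 4.5}, {"travel": [-0.1, 0.3, 1.0], "dr": [0, 0, 0], "claw": 4.5}, {"travel": [-0.1, 0.3, 1.3], "dr": [0, 0, 0], "claw": 4.5}, {"travel": [-0.1, 0.3, 1.5], "dr": [0, 0, 0], "claw": 4.5}, {"travel": [-0.1, 0.3, 1.65], "dr": [0, 0, 0], "claw": 4.5}, {"travel": [-0.1, 0.3, 1.75], "dr": [0, 0, 0], "claw": 4.5}, {"travel": [-0.1, 0.3, 1.85], "dr": [0, 0, 0], "claw": 4.5}, {"travel": [-0.1, 0.3, 1.9], "dr": [0, 0, 0], "claw": 4.5}, {"travel": [-0.1, 0.3, 1.9], "dr": [0, 0, 0], "claw": 4.5}]}}

```text
time_s: 10.38
tool_pos: [0.6211, 0.0908, 0.0111]
tool_rot: [180.0, 0.0, -179.9]
force: [-1.0, -0.6, 1.4]
grip_width: 0.0558
```

Call:
{"api": "send_rows", "payload": {"series": [{"travel": [0, 0, 0], "dr": [0, 0, 0], "claw": 5.8}, {"travel": [0, 0, 0], "dr": [0, 0, 0], "claw": 7.0}, {"travel": [0, 0, 0], "dr": [0, 0, 0], "claw": 8.7}, {"travel": [0, 0, 0], "dr": [0, 0, 0], "claw": 8.7}, {"travel": [0, 0, 0], "dr": [0, 0, 0], "claw": 8.7}, {"travel": [0, 0, -1], "dr": [0, 0, 0], "claw": 8.7}, {"travel": [0, 0, -3], "dr": [0, 0, 0], "claw": 8.7}, {"travel": [0, 0, -6], "dr": [0, 0, 0], "claw": 8.7}, {"travel": [0, 0, -9], "dr": [0, 0, 0], "claw": 8.7}, {"travel": [0, 0, -11], "dr": [0, 0, 0], "claw": 8.7}, {"travel": [0, 0, -11], "dr": [0, 0, 0], "claw": 8.7}]}}

```text
time_s: 11.3
tool_pos: [0.6244, 0.0911, 0.127]
tool_rot: [179.9, 0.5, -180.0]
force: [0.7, -0.1, 0.2]
grip_width: 0.0868
```

Run:
```python
from h import *
# charcoal cast, yaw 30, centre in mean frame
c=np.array([.5641-.0012,.3272-.0016]);x=np.array([np.cos(.525),np.sin(.525)])
g=c-.004*x;print(g);goto(*g,.12,210);goto(*g,.0107,210)
```

```text
[0.5594387  0.32359515]
t 11.3 travel [ 6.49 23.26  0.7 ] dr [ -0.     0.57 -29.95] rows 5.792623338651638 4.1840607981969695
t 11.3 travel [ 6.59 23.23 11.63] dr [ -0.     0.57 -29.95] rows 6.427033052783851 4.1840607981969695
```

Call:
{"api": "send_rows", "payload": {"series": [{"travel": [1.0, 3.6, 0], "dr": [0, 0, -5], "claw": 8.7}, {"travel": [2.0, 7.2, 0], "dr": [0, 0, -10], "claw": 8.7}, {"travel": [3.0, 10.8, 0], "dr": [0, 0, -16], "claw": 8.7}, {"travel": [4.0, 14.4, 0], "dr": [0, 0, -22], "claw": 8.7}, {"travel": [5.0, 18, 0.5], "dr": [0, 0, -28], "claw": 8.7}, {"travel": [5.8, 21.3, 1.5], "dr": [0, 0, -30], "claw": 8.7}, {"travel": [6.3, 23.2, 3], "dr": [0, 0, -30], "claw": 8.7}, {"travel": [6.3, 23.2, 5], "dr": [0, 0, -30], "claw": 8.7}, {"travel": [6.3, 23.2, 5], "dr": [0, 0, -30], "claw": 8.7}, {"travel": [6.3, 23.2, 5], "dr": [0, 0, -30], "claw": 8.7}]}}

```text
time_s: 12.13
tool_pos: [0.5568, 0.3215, 0.0695]
tool_rot: [-179.9, -0.2, -150.0]
force: [-1.0, -0.0, 0.0]
grip_width: 0.0874
```

Run:
```python
from h import *
goto(.5594,.3236,.0107,210)
im=env.read_camera('wrist');cv2.imwrite('pics/w4.png',im)
```

```text
t 12.1333 travel [-0.35  0.06  5.88] dr [-0.07 -0.19  0.05] rows 1.4128829037996455 0.02827276074669681
```

View pics/w4.png

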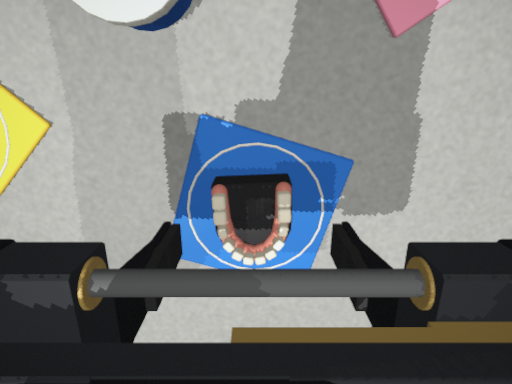

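The charcoal cast is square to the fingers and centred between them (gum ends at (219,188) and (285,188)). I'll grasp it now.

Call:
{"api": "send_rows", "payload": {"series": [{"travel": [-0.3, 0, 2], "dr": [0, 0, 0], "claw": 8.7}, {"travel": [-0.3, 0, 3.5], "dr": [0, 0, 0], "claw": 8.7}, {"travel": [-0.3, 0, 4.8], "dr": [0, 0, 0], "claw": 8.7}, {"travel": [-0.3, 0, 5.5], "dr": [0, 0, 0], "claw": 8.7}, {"travel": [-0.3, 0, 5.8], "dr": [0, 0, 0], "claw": 8.7}, {"travel": [-0.3, 0, 5.8], "dr": [0, 0, 0], "claw": 7.0}, {"travel": [-0.3, 0, 5.8], "dr": [0, 0, 0], "claw": 6.2}, {"travel": [-0.3, 0, 5.8], "dr": [0, 0, 0], "claw": 5.0}, {"travel": [-0.3, 0, 5.8], "dr": [0, 0, 0], "claw": 4.5}, {"travel": [-0.3, 0, 5.8], "dr": [0, 0, 0], "claw": 4.5}, {"travel": [-0.3, 0, 5.8], "dr": [0, 0, 0], "claw": 4.5}, {"travel": [-0.3, 0, 5.8], "dr": [0, 0, 0], "claw": 4.5}]}}

```text
time_s: 13.18
tool_pos: [0.5611, 0.3237, 0.0134]
tool_rot: [-179.9, 0.1, -150.0]
force: [-0.2, -1.5, 3.7]
grip_width: 0.0559
```

Run:
```python
from h import *
x,y=PL['charcoal'];goto(x-.004,y,.1107,180)
```

```text
t 13.1833 travel [ 32.41 -56.39  -9.71] dr [-0.04  0.07 30.04] rows 15.770870291420371 4.195934662964342
```

Call:
{"api": "send_rows", "payload": {"series": [{"travel": [0, 0, -1.5], "dr": [0, 0, 0], "claw": 4.5}, {"travel": [0, 0, -4.5], "dr": [0, 0, 0], "claw": 4.5}, {"travel": [0.4, -1, -8], "dr": [0, 0, 1], "claw": 4.5}, {"travel": [1.6, -3.6, -11], "dr": [0, 0, 4], "claw": 4.5}, {"travel": [3.1, -7.1, -11], "dr": [0, 0, 8], "claw": 4.5}, {"travel": [4.6, -10.6, -11], "dr": [0, 0, 12], "claw": 4.5}, {"travel": [6.1, -14.1, -11], "dr": [0, 0, 16], "claw": 4.5}, {"travel": [7.6, -17.6, -11], "dr": [0, 0, 20], "claw": 4.5}, {"travel": [9.1, -21.1, -11], "dr": [0, 0, 24], "claw": 4.5}, {"travel": [10.6, -24.6, -11], "dr": [0, 0, 28], "claw": 4.5}, {"travel": [12.2, -28.1, -11], "dr": [0, 0, 30], "claw": 4.5}, {"travel": [13.8, -31.7, -11], "dr": [0, 0, 30], "claw": 4.5}]}}

```text
time_s: 14.18
tool_pos: [0.599, -0.02, 0.1223]
tool_rot: [179.9, -0.0, -180.0]
force: [1.5, 0.0, -1.8]
grip_width: 0.0559
```

Run:
```python
from h import *
x,y=PL['charcoal'];goto(x-.004,y,.0317,180)
```

```text
t 14.1833 travel [  3.64 -30.67   9.03] dr [ 0.06 -0.04  0.02] rows 7.717218776635067 0.010583663324887952
```

Call:
{"api": "send_rows", "payload": {"series": [{"travel": [0, -3.8, 0], "dr": [0, 0, 0], "claw": 4.5}, {"travel": [0, -7.6, 0], "dr": [0, 0, 0], "claw": 4.5}, {"travel": [0, -11.4, 0], "dr": [0, 0, 0], "claw": 4.5}, {"travel": [0, -15.2, 0], "dr": [0, 0, 0], "claw": 4.5}, {"travel": [0.5, -19.0, 0], "dr": [0, 0, 0], "claw": 4.5}, {"travel": [1.4, -22.6, 0], "dr": [0, 0, 0], "claw": 4.5}, {"travel": [2.4, -26.2, 0], "dr": [0, 0, 0], "claw": 4.5}, {"travel": [3.3, -29.4, 1], "dr": [0, 0, 0], "claw": 4.5}, {"travel": [3.6, -30.7, 3], "dr": [0, 0, 0], "claw": 4.5}, {"travel": [3.6, -30.7, 6], "dr": [0, 0, 0], "claw": 4.5}, {"travel": [3.6, -30.7, 8.8], "dr": [0, 0, 0], "claw": 4.5}, {"travel": [3.6, -30.7, 8.8], "dr": [0, 0, 0], "claw": 4.5}]}}

```text
time_s: 15.18
tool_pos: [0.5597, -0.3233, 0.0281]
tool_rot: [179.7, -0.6, -180.0]
force: [-0.2, 1.6, -3.6]
grip_width: 0.056
```

Run:
```python
from h import *
x,y=PL['charcoal'];goto(x-.004,y,.0117,180)
```

```text
t 15.1833 travel [-0.32 -0.35  1.63] dr [ 0.33 -0.57  0.03] rows 0.40713722619075615 0.09166090247358319
```

Call:
{"api": "send_rows", "payload": {"series": [{"travel": [-0.1, -0.1, 0.5], "dr": [0, 0, 0], "claw": 4.5}, {"travel": [-0.1, -0.1, 0.9], "dr": [0, 0, 0], "claw": 4.5}, {"travel": [-0.1, -0.1, 1.2], "dr": [0, 0, 0], "claw": 4.5}, {"travel": [-0.1, -0.1, 1.5], "dr": [0, 0, 0], "claw": 4.5}, {"travel": [-0.1, -0.1, 1.7], "dr": [0, 0, 0], "claw": 4.5}, {"travel": [-0.1, -0.1, 1.85], "dr": [0, 0, 0], "claw": 4.5}, {"travel": [-0.1, -0.1, 2.0], "dr": [0, 0, 0], "claw": 4.5}, {"travel": [-0.1, -0.1, 2.1], "dr": [0, 0, 0], "claw": 4.5}, {"travel": [-0.1, -0.1, 2.15], "dr": [0, 0, 0], "claw": 4.5}, {"travel": [-0.1, -0.1, 2.15], "dr": [0, 0, 0], "claw": 4.5}]}}

```text
time_s: 16.02
tool_pos: [0.565, -0.3272, 0.0135]
tool_rot: [180.0, 0.0, -179.9]
force: [-0.4, 0.1, 0.1]
grip_width: 0.0561
```

Call:
{"api": "send_rows", "payload": {"series": [{"travel": [0, 0, 0], "dr": [0, 0, 0], "claw": 5.8}, {"travel": [0, 0, 0], "dr": [0, 0, 0], "claw": 7.0}, {"travel": [0, 0, 0], "dr": [0, 0, 0], "claw": 8.7}, {"travel": [0, 0, 0], "dr": [0, 0, 0], "claw": 8.7}, {"travel": [0, 0, 0], "dr": [0, 0, 0], "claw": 8.7}, {"travel": [0, 0, -1], "dr": [0, 0, 0], "claw": 8.7}, {"travel": [0, 0, -3], "dr": [0, 0, 0], "claw": 8.7}, {"travel": [0, 0, -6], "dr": [0, 0, 0], "claw": 8.7}, {"travel": [0, 0, -9], "dr": [0, 0, 0], "claw": 8.7}, {"travel": [0, 0, -11], "dr": [0, 0, 0], "claw": 8.7}, {"travel": [0, 0, -11], "dr": [0, 0, 0], "claw": 8.7}, {"travel": [0, 0, -11], "dr": [0, 0, 0], "claw": 8.7}]}}

```text
time_s: 17.02
tool_pos: [0.5658, -0.3279, 0.1254]
tool_rot: [-179.9, 0.2, -179.9]
force: [-0.7, 0.5, -0.9]
grip_width: 0.0867
```

Run:
```python
from h import *
c=np.array([.6146-.0012,-.1233-.0016]);a=np.radians(9.5);x=np.array([np.cos(a),np.sin(a)])
g=c-.004*x;print(g);goto(*g,.07,189.5)
```

```text
[ 0.60945486 -0.12556019]
t 17.0167 travel [-4.36 20.23  5.53] dr [-0.08  0.19 -9.44] rows 5.137802850885941 1.31915298739719
```

Call:
{"api": "send_rows", "payload": {"series": [{"travel": [-0.8, 3.7, 0], "dr": [0, 0, -3], "claw": 8.7}, {"travel": [-1.6, 7.4, 0], "dr": [0, 0, -6], "claw": 8.7}, {"travel": [-2.4, 11.1, 0], "dr": [0, 0, -9.4], "claw": 8.7}, {"travel": [-3.2, 14.8, 0.5], "dr": [0, 0, -9.4], "claw": 8.7}, {"travel": [-4.0, 18.3, 1.5], "dr": [0, 0, -9.4], "claw": 8.7}, {"travel": [-4.3, 20.2, 3], "dr": [0, 0, -9.4], "claw": 8.7}, {"travel": [-4.3, 20.2, 5], "dr": [0, 0, -9.4], "claw": 8.7}, {"travel": [-4.3, 20.2, 5], "dr": [0, 0, -9.4], "claw": 8.7}, {"travel": [-4.3, 20.2, 5], "dr": [0, 0, -9.4], "claw": 8.7}]}}

```text
time_s: 17.77
tool_pos: [0.6058, -0.1253, 0.0714]
tool_rot: [180.0, -0.3, -170.5]
force: [-0.2, -0.6, -0.4]
grip_width: 0.0871
```

Run:
```python
from h import *
goto(.6095,-.1256,.011,189.5)
im=env.read_camera('wrist');cv2.imwrite('pics/w5.png',im)
```

```text
t 17.7667 travel [-0.38 -0.09  6.04] dr [ 0.02 -0.26 -0.04] rows 1.4504484940321964 0.03656790181688156
```

View pics/w5.png

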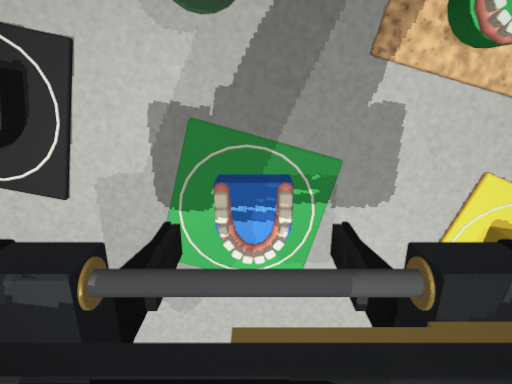

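The blue cast is squarely between the fingers (gum ends at (221,188) and (287,188)). I'll grasp it.

Call:
{"api": "send_rows", "payload": {"series": [{"travel": [-0.3, 0, 2], "dr": [0, 0, 0], "claw": 8.7}, {"travel": [-0.3, 0, 3.5], "dr": [0, 0, 0], "claw": 8.7}, {"travel": [-0.3, 0, 4.8], "dr": [0, 0, 0], "claw": 8.7}, {"travel": [-0.3, 0, 5.5], "dr": [0, 0, 0], "claw": 8.7}, {"travel": [-0.3, 0, 5.9], "dr": [0, 0, 0], "claw": 8.7}, {"travel": [-0.3, 0, 5.9], "dr": [0, 0, 0], "claw": 7.0}, {"travel": [-0.3, 0, 5.9], "dr": [0, 0, 0], "claw": 6.2}, {"travel": [-0.3, 0, 5.9], "dr": [0, 0, 0], "claw": 5.0}, {"travel": [-0.3, 0, 5.9], "dr": [0, 0, 0], "claw": 4.5}, {"travel": [-0.3, 0, 5.9], "dr": [0, 0, 0], "claw": 4.5}, {"travel": [-0.3, 0, 5.9], "dr": [0, 0, 0], "claw": 4.5}, {"travel": [-0.3, 0, 5.9], "dr": [0, 0, 0], "claw": 4.5}]}}

```text
time_s: 18.82
tool_pos: [0.6111, -0.125, 0.0147]
tool_rot: [-180.0, 0.1, -170.5]
force: [-0.4, -1.3, 2.7]
grip_width: 0.0556
```

Run:
```python
from h import *
x,y=PL['blue'];a=np.radians(9.5);goto(x-.004*np.cos(a),y-.004*np.sin(a),.1207,189.5)
```

```text
t 18.8167 travel [ -2.14  45.22 -10.62] dr [-0.03  0.06 -0.04] rows 11.150052439388437 0.01102853570657895
```

Call:
{"api": "send_rows", "payload": {"series": [{"travel": [0, 0, -1.5], "dr": [0, 0, 0], "claw": 4.5}, {"travel": [0, 0, -4.5], "dr": [0, 0, 0], "claw": 4.5}, {"travel": [0, 0.8, -8], "dr": [0, 0, 0], "claw": 4.5}, {"travel": [-0.2, 3.6, -11], "dr": [0, 0, 0], "claw": 4.5}, {"travel": [-0.3, 7.4, -11], "dr": [0, 0, 0], "claw": 4.5}, {"travel": [-0.5, 11.2, -11], "dr": [0, 0, 0], "claw": 4.5}, {"travel": [-0.7, 15.0, -11], "dr": [0, 0, 0], "claw": 4.5}, {"travel": [-0.9, 18.8, -11], "dr": [0, 0, 0], "claw": 4.5}, {"travel": [-1.1, 22.6, -11], "dr": [0, 0, 0], "claw": 4.5}, {"travel": [-1.3, 26.4, -11], "dr": [0, 0, 0], "claw": 4.5}, {"travel": [-1.4, 30.2, -11], "dr": [0, 0, 0], "claw": 4.5}, {"travel": [-1.6, 34.0, -11], "dr": [0, 0, 0], "claw": 4.5}]}}

```text
time_s: 19.82
tool_pos: [0.5694, 0.2151, 0.1239]
tool_rot: [180.0, -0.0, -170.5]
force: [1.3, 0.3, -0.9]
grip_width: 0.0556
```

Call:
{"api": "send_rows", "payload": {"series": [{"travel": [-0.2, 3.8, 0], "dr": [0, 0, 0], "claw": 4.5}, {"travel": [-0.4, 7.6, 0], "dr": [0, 0, 0], "claw": 4.5}, {"travel": [-0.5, 10.3, 1], "dr": [0, 0, 0], "claw": 4.5}, {"travel": [-0.5, 11.2, 3], "dr": [0, 0, 0], "claw": 4.5}, {"travel": [-0.5, 11.2, 6], "dr": [0, 0, 0], "claw": 4.5}, {"travel": [-0.5, 11.2, 8], "dr": [0, 0, 0], "claw": 4.5}, {"travel": [-0.5, 11.2, 8.8], "dr": [0, 0, 0], "claw": 4.5}, {"travel": [-0.5, 11.2, 8.8], "dr": [0, 0, 0], "claw": 4.5}, {"travel": [-0.5, 11.2, 8.8], "dr": [0, 0, 0], "claw": 4.5}, {"travel": [-0.5, 11.2, 8.8], "dr": [0, 0, 0], "claw": 4.5}]}}

```text
time_s: 20.65
tool_pos: [0.5583, 0.325, 0.0379]
tool_rot: [179.9, 0.1, -170.6]
force: [0.9, 0.0, -0.5]
grip_width: 0.0553
```

Run:
```python
from h import *
x,y=PL['blue'];a=np.radians(9.5);goto(x-.004*np.cos(a),y-.004*np.sin(a),.012,189.5)
```

```text
t 20.65 travel [ 0.07 -0.03  2.59] dr [ 0.07  0.15 -0.07] rows 0.6218421243514516 0.024706859491927337
```

Call:
{"api": "send_rows", "payload": {"series": [{"travel": [0, 0, 0.5], "dr": [0, 0, 0], "claw": 4.5}, {"travel": [0, 0, 0.9], "dr": [0, 0, 0], "claw": 4.5}, {"travel": [0, 0, 1.2], "dr": [0, 0, 0], "claw": 4.5}, {"travel": [0, 0, 1.5], "dr": [0, 0, 0], "claw": 4.5}, {"travel": [0, 0, 1.7], "dr": [0, 0, 0], "claw": 4.5}, {"travel": [0, 0, 1.85], "dr": [0, 0, 0], "claw": 4.5}, {"travel": [0, 0, 2.0], "dr": [0, 0, 0], "claw": 4.5}, {"travel": [0, 0, 2.1], "dr": [0, 0, 0], "claw": 4.5}, {"travel": [0, 0, 2.2], "dr": [0, 0, 0], "claw": 4.5}, {"travel": [0, 0, 2.2], "dr": [0, 0, 0], "claw": 4.5}, {"travel": [0, 0, 2.2], "dr": [0, 0, 0], "claw": 4.5}]}}

```text
time_s: 21.57
tool_pos: [0.5571, 0.3246, 0.0148]
tool_rot: [180.0, 0.0, -170.5]
force: [-1.5, -1.0, 3.8]
grip_width: 0.0557
```

Call:
{"api": "send_rows", "payload": {"series": [{"travel": [0, 0, 0], "dr": [0, 0, 0], "claw": 5.8}, {"travel": [0, 0, 0], "dr": [0, 0, 0], "claw": 7.0}, {"travel": [0, 0, 0], "dr": [0, 0, 0], "claw": 8.7}, {"travel": [0, 0, 0], "dr": [0, 0, 0], "claw": 8.7}, {"travel": [0, 0, 0], "dr": [0, 0, 0], "claw": 8.7}, {"travel": [0, 0, -1], "dr": [0, 0, 0], "claw": 8.7}, {"travel": [0, 0, -3], "dr": [0, 0, 0], "claw": 8.7}, {"travel": [0, 0, -6], "dr": [0, 0, 0], "claw": 8.7}, {"travel": [0, 0, -9], "dr": [0, 0, 0], "claw": 8.7}, {"travel": [0, 0, -11], "dr": [0, 0, 0], "claw": 8.7}, {"travel": [0, 0, -11], "dr": [0, 0, 0], "claw": 8.7}, {"travel": [0, 0, -11], "dr": [0, 0, 0], "claw": 8.7}]}}

```text
time_s: 22.57
tool_pos: [0.5581, 0.3252, 0.1265]
tool_rot: [179.9, 0.2, -170.5]
force: [0.1, 0.3, 0.2]
grip_width: 0.0864
```

Run:
```python
from h import *
goto(.4397,.0015,.12,180)
```

```text
t 22.5667 travel [ 17.   -29.98   0.53] dr [0.12 0.19 9.46] rows 8.266024343810342 1.3210472250780778
```

Call:
{"api": "send_rows", "payload": {"series": [{"travel": [1.8, -3.3, 0], "dr": [0, 0, 2], "claw": 8.7}, {"travel": [3.6, -6.6, 0], "dr": [0, 0, 4], "claw": 8.7}, {"travel": [5.4, -9.9, 0], "dr": [0, 0, 6], "claw": 8.7}, {"travel": [7.4, -13.2, 0], "dr": [0, 0, 8], "claw": 8.7}, {"travel": [9.4, -16.5, 0], "dr": [0, 0, 9.5], "claw": 8.7}, {"travel": [11.4, -19.8, 0], "dr": [0, 0, 9.5], "claw": 8.7}, {"travel": [13.4, -23.2, 0], "dr": [0, 0, 9.5], "claw": 8.7}, {"travel": [15.3, -26.6, 0], "dr": [0, 0, 9.5], "claw": 8.7}, {"travel": [16.6, -29.2, 0], "dr": [0, 0, 9.5], "claw": 8.7}, {"travel": [17, -29.9, 0.5], "dr": [0, 0, 9.5], "claw": 8.7}, {"travel": [17, -29.9, 2.5], "dr": [0, 0, 9.5], "claw": 8.7}, {"travel": [17, -29.9, 4.5], "dr": [0, 0, 9.5], "claw": 8.7}]}}

```text
time_s: 23.57
tool_pos: [0.4387, 0.0016, 0.0787]
tool_rot: [179.9, 0.1, 179.9]
force: [0.0, 0.5, -1.3]
grip_width: 0.0873
```

Call:
{"api": "send_rows", "payload": {"series": [{"travel": [0, 0, 0], "dr": [0, 0, 0], "claw": 8.7}, {"travel": [0, 0, 0], "dr": [0, 0, 0], "claw": 8.7}, {"travel": [0, 0, 0], "dr": [0, 0, 0], "claw": 8.7}]}}

```text
time_s: 23.82
tool_pos: [0.4387, 0.0021, 0.0794]
tool_rot: [-180.0, -0.0, -180.0]
force: [0.6, 0.6, -0.4]
grip_width: 0.0868
```

Run:
```python
from h import *
goto(.4397,.0020,.0115,179.8)
```

```text
t 23.8167 travel [-0.1  -0.01  6.79] dr [-0.03 -0.01  0.21] rows 1.6284336299000053 0.02955454224686124
```

Call:
{"api": "send_rows", "payload": {"series": [{"travel": [-0.1, 0, 2.5], "dr": [0, 0, 0], "claw": 8.7}, {"travel": [-0.1, 0, 4.5], "dr": [0, 0, 0], "claw": 8.7}, {"travel": [-0.1, 0, 5.8], "dr": [0, 0, 0], "claw": 8.7}, {"travel": [-0.1, 0, 6.4], "dr": [0, 0, 0], "claw": 8.7}, {"travel": [-0.1, 0, 6.7], "dr": [0, 0, 0], "claw": 8.7}, {"travel": [-0.1, 0, 6.7], "dr": [0, 0, 0], "claw": 7.0}, {"travel": [-0.1, 0, 6.7], "dr": [0, 0, 0], "claw": 6.2}, {"travel": [-0.1, 0, 6.7], "dr": [0, 0, 0], "claw": 5.0}, {"travel": [-0.1, 0, 6.7], "dr": [0, 0, 0], "claw": 4.5}, {"travel": [-0.1, 0, 6.7], "dr": [0, 0, 0], "claw": 4.5}, {"travel": [-0.1, 0, 6.7], "dr": [0, 0, 0], "claw": 4.5}, {"travel": [-0.1, 0, 6.7], "dr": [0, 0, 0], "claw": 4.5}]}}

```text
time_s: 24.82
tool_pos: [0.4399, 0.0019, 0.0126]
tool_rot: [180.0, 0.0, 180.0]
force: [-0.3, 0.0, 3.4]
grip_width: 0.0559
```

Run:
```python
from h import *
x,y=PL['green'];goto(x-.0045,y,.12,180)
```

```text
t 24.8167 travel [-17.05 -13.13 -10.74] dr [ 0.03  0.04 -0.04] rows 5.767616726886936 0.0092329213329908
```

Call:
{"api": "send_rows", "payload": {"series": [{"travel": [0, 0, -1.5], "dr": [0, 0, 0], "claw": 4.5}, {"travel": [0, 0, -4.5], "dr": [0, 0, 0], "claw": 4.5}, {"travel": [-0.8, 0, -8], "dr": [0, 0, 0], "claw": 4.5}, {"travel": [-3.6, 0, -11], "dr": [0, 0, 0], "claw": 4.5}, {"travel": [-7.2, 0, -11], "dr": [0, 0, 0], "claw": 4.5}, {"travel": [-10.6, -1.0, -11], "dr": [0, 0, 0], "claw": 4.5}, {"travel": [-13.4, -3.4, -11], "dr": [0, 0, 0], "claw": 4.5}, {"travel": [-15.8, -6.2, -11], "dr": [0, 0, 0], "claw": 4.5}, {"travel": [-17.0, -9.4, -11], "dr": [0, 0, 0], "claw": 4.5}, {"travel": [-17.0, -12.4, -10], "dr": [0, 0, 0], "claw": 4.5}, {"travel": [-17.0, -13.1, -8], "dr": [0, 0, 0], "claw": 4.5}, {"travel": [-17.0, -13.1, -5], "dr": [0, 0, 0], "claw": 4.5}]}}

```text
time_s: 25.82
tool_pos: [0.6106, -0.1352, 0.0636]
tool_rot: [-179.8, 0.3, 179.6]
force: [0.9, 0.2, -2.6]
grip_width: 0.056
```

Call:
{"api": "send_rows", "payload": {"series": [{"travel": [0, 0, 1.8], "dr": [0, 0, 0], "claw": 4.5}, {"travel": [0, 0, 2.8], "dr": [0, 0, 0], "claw": 4.5}, {"travel": [0, 0, 2.8], "dr": [0, 0, 0], "claw": 4.5}, {"travel": [0, 0, 2.8], "dr": [0, 0, 0], "claw": 4.5}, {"travel": [0, 0, 2.8], "dr": [0, 0, 0], "claw": 4.5}]}}

```text
time_s: 26.23
tool_pos: [0.6105, -0.1294, 0.0355]
tool_rot: [-180.0, 0.1, 180.0]
force: [0.0, -0.2, -2.5]
grip_width: 0.056
```

Run:
```python
from h import *
x,y=PL['green'];goto(x-.0045,y,.0126,180)
```

```text
t 26.2333 travel [ 0.04 -0.02  2.29] dr [-0.02  0.12 -0.01] rows 0.5490611028535116 0.017365763005898018
```

Call:
{"api": "send_rows", "payload": {"series": [{"travel": [0, 0, 0.5], "dr": [0, 0, 0], "claw": 4.5}, {"travel": [0, 0, 0.9], "dr": [0, 0, 0], "claw": 4.5}, {"travel": [0, 0, 1.2], "dr": [0, 0, 0], "claw": 4.5}, {"travel": [0, 0, 1.5], "dr": [0, 0, 0], "claw": 4.5}, {"travel": [0, 0, 1.7], "dr": [0, 0, 0], "claw": 4.5}, {"travel": [0, 0, 1.85], "dr": [0, 0, 0], "claw": 4.5}, {"travel": [0, 0, 2.0], "dr": [0, 0, 0], "claw": 4.5}, {"travel": [0, 0, 2.1], "dr": [0, 0, 0], "claw": 4.5}, {"travel": [0, 0, 2.2], "dr": [0, 0, 0], "claw": 4.5}, {"travel": [0, 0, 2.2], "dr": [0, 0, 0], "claw": 4.5}, {"travel": [0, 0, 2.2], "dr": [0, 0, 0], "claw": 4.5}]}}

```text
time_s: 27.15
tool_pos: [0.6095, -0.1294, 0.0127]
tool_rot: [180.0, 0.0, 180.0]
force: [-2.8, 0.1, 3.6]
grip_width: 0.0556
```

Call:
{"api": "send_rows", "payload": {"series": [{"travel": [0, 0, 0], "dr": [0, 0, 0], "claw": 5.8}, {"travel": [0, 0, 0], "dr": [0, 0, 0], "claw": 7.0}, {"travel": [0, 0, 0], "dr": [0, 0, 0], "claw": 8.7}, {"travel": [0, 0, 0], "dr": [0, 0, 0], "claw": 8.7}, {"travel": [0, 0, 0], "dr": [0, 0, 0], "claw": 8.7}, {"travel": [0, 0, -1], "dr": [0, 0, 0], "claw": 8.7}, {"travel": [0, 0, -3], "dr": [0, 0, 0], "claw": 8.7}, {"travel": [0, 0, -6], "dr": [0, 0, 0], "claw": 8.7}, {"travel": [0, 0, -10], "dr": [0, 0, 0], "claw": 8.7}, {"travel": [0, 0, -14], "dr": [0, 0, 0], "claw": 8.7}, {"travel": [0, 0, -18], "dr": [0, 0, 0], "claw": 8.7}, {"travel": [0, 0, -22], "dr": [0, 0, 0], "claw": 8.7}]}}

```text
time_s: 28.15
tool_pos: [0.6091, -0.1297, 0.2351]
tool_rot: [180.0, 0.1, 179.9]
force: [1.0, 0.3, 0.1]
grip_width: 0.087
```

Call:
{"api": "send_rows", "payload": {"series": [{"travel": [4, 1, -1], "dr": [0, 0, 0], "claw": 8.7}, {"travel": [8, 2, -2], "dr": [0, 0, 0], "claw": 8.7}, {"travel": [11, 5, -3], "dr": [0, 0, 0], "claw": 8.7}, {"travel": [14, 8, -4], "dr": [0, 0, 0], "claw": 8.7}, {"travel": [16, 11, -4], "dr": [0, 0, 0], "claw": 8.7}, {"travel": [17, 13, -4], "dr": [0, 0, 0], "claw": 8.7}, {"travel": [17, 13, -4], "dr": [0, 0, 0], "claw": 8.7}, {"travel": [17, 13, -4], "dr": [0, 0, 0], "claw": 8.7}]}}

```text
time_s: 28.82
tool_pos: [0.4393, 0.0014, 0.273]
tool_rot: [179.9, 0.1, -179.9]
force: [0.6, -0.7, -0.3]
grip_width: 0.0869
```

Run:
```python
from h import *
im=env.read_camera('top');im2=env.read_camera('side')
cv2.imwrite('pics/top9.png',cv2.resize(im[120:280,110:390],None,fx=2.85,fy=2.85,interpolation=cv2.INTER_CUBIC))
cv2.imwrite('pics/side9.png',cv2.resize(im2[110:384,100:380],None,fx=2,fy=2))
cv2.imwrite('pics/w9f.png',env.read_camera('wrist'))
```

```text
(no output)
```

View pics/top9.png

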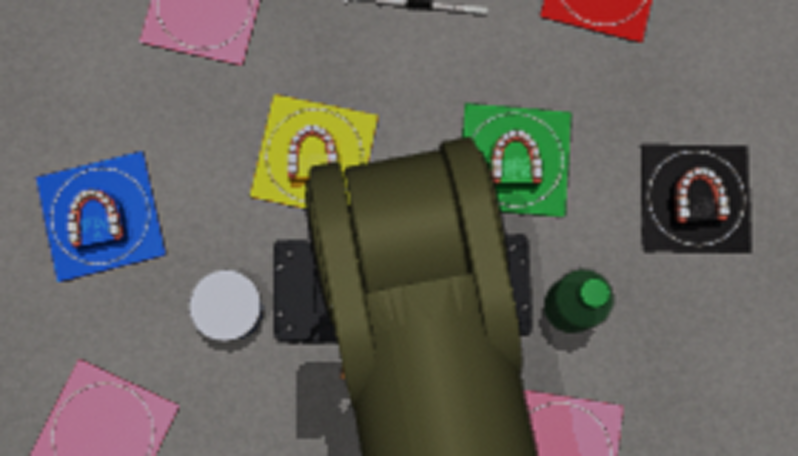

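View pics/w9f.png

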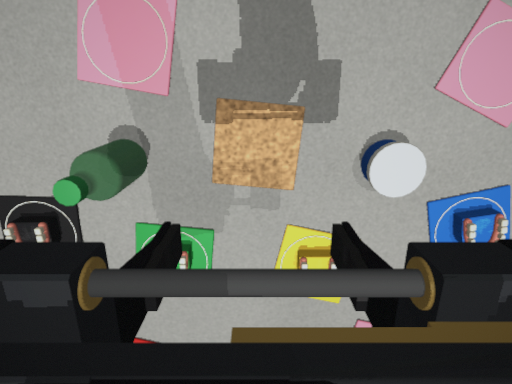

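The top view shows each cast on its own plate inside the circle, with the bottle upright. I'll check the centring numerically from the back corners: blue (75,247)/(124,237), green (494,184)/(543,182), charcoal (676,221)/(728,218).

Run:
```python
from h import *
for n,a,b in(('blue',(75,247),(124,237)),('yellow',(288,181),(336,185)),('green',(494,184),(543,182)),('charcoal',(676,221),(728,218))):
    P=unproj('top',np.array([a,b])/2.85-.3+[110,120],.029)[:,:2];d=P[1]-P[0];y=-d/np.linalg.norm(d);x=np.array([y[1],-y[0]])
    c=P.mean(0)+.029*x;p=np.array(PL[n])-[.0012,.0016];print(n,np.linalg.norm(d),np.degrees(np.arctan2(x[1],x[0])),(c-p)*1000)
p=unproj('top',[[580/2.85+110,300/2.85+120]],.08);print('bottle',p)
```

```text
blue 0.05249147310767321 10.49855384556066 [-4.44044255 -1.30682288]
yellow 0.05189424787791066 -6.110819366270456 [-7.0922573  -2.45255876]
green 0.05315307349851087 1.121483786139728 [-2.81290146 -0.37258826]
charcoal 0.0565436303463952 2.0337402625764973 [0.78136578 0.87872023]
bottle [[ 0.44852135 -0.18402612  0.08      ]]
```

View pics/side9.png

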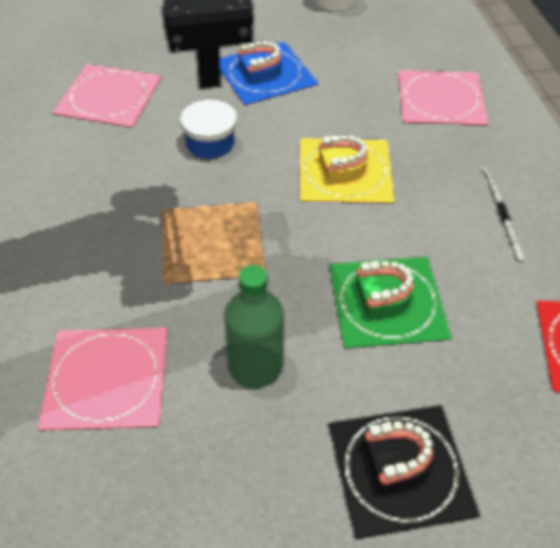

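The side view confirms all four casts stand upright on their own plates, the bottle hasn't moved and the arm is clear. I'll hand in.

```bash
python3 -c "
from cell import env
print(env.sign_off(),env.get_obs()['time_s'])"
```

```text
the job is handed in; nothing more can be done
the job is handed in; nothing more can be done
```

All four casts are on the plates of their own colour, upright inside the white circles, and the job is handed in. All four had started on wrong plates. I parked green on the cork, moved yellow, charcoal and blue home, then put green on its plate, in about 29 s of robot time.

**Centring:** the last top picture puts the casts about 4.6 mm (blue), 7.5 mm (yellow), 2.8 mm (green) and 1.2 mm (charcoal) from their plate centres. The limit is 15 mm.

**Bottle and arm:** the bottle's position read the same as at the start, to within 0.3 mm. The gripper was open and clear of everything.

**Disagreements:**
- **Cameras:** the top and wrist cameras mostly disagreed by about 3–4 mm on plate positions, so I used a value between the two.
- **Yellow cast:** its final reading is rough. It gave a turn of -6°, though I set the cast down at about 0°.
- **Charcoal plate:** automatic detection of it failed in one wrist picture, so I read its corners by hand.

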